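Seat the crooked burner crown on the gas hob

TASK

On the gas hob one burner's brass crown sits too high because its rim notch is not over the white locating key. With a fingertip, turn that crown until the notch is over the key, then press it down fully home and take the hand away. Do not lift the crown, and leave the other burner and the loose things around the hob alone.

Things in the scene. Friction and masses are not known exactly. Their poses are not given: they have to be found in the camera images.
- crown_turn (a joint): turn of the raised crown on its burner, rad: 0 when the middle of its notch is exactly over the white key, positive counter-clockwise seen from above. It starts between 0.7 and 1.9, so it must be turned clockwise. Stiff friction only (about 0.05 N m), stays where it is left; no spring; it cannot turn beyond 2.8 either way
- crown_press (a joint): height of the same crown, m: 0 as it starts (standing high on its snug spigot), 0.007 fully seated, negative if lifted. Friction only: gravity does not move it, about 5 N of push does, and it stays where it is left. Off the notch the flange lands on the key after 1.5 mm and goes no lower; the key's rounded top guides the notch in when it is within about 0.1 rad
- crown_center (a point): centre of the raised crown's flat top face, on the turning axis (about 106 mm above the bar, 99 mm when seated). The crown is a brass disc 88 mm across with an 8 mm thick toothed flange, a thin black spot 41 mm across in the middle of its flat top, a 13 mm wide notch cut 13 mm in from the rim, and two lugs standing on top
- crown_notch (a point): mid-notch point on the crown, 40 mm from the axis at the height of its top face; its x axis points outward through the notch
- lug_a (a point): middle of the top of one turning lug, 30 mm from the axis, 90 degrees counter-clockwise from the notch. The lug is a radial steel rib 6 mm thick, 16 mm long (22 to 38 mm from the axis), 14 mm high above the crown's flat top. Everything else on the top is flat
- lug_b (a point): the same on the other lug, 90 degrees clockwise from the notch
- key_top (a point): top of the fixed white ceramic locating key, 47 mm from the burner's axis; its x axis points radially outward. The key is a radial bar 7 mm wide with a rounded top from 34 to 55 mm from the axis, 97 mm above the bar; its outer end and a wider white foot (to 57 mm from the axis) show beyond the crown's rim
- hob: two-burner gas hob 300 x 500 x 70 mm, fixed, white with a dark steel deck; origin at the centre of its underside, x axis from the front (control knobs) to the rear, z up. The burners stand 130 mm to its left and right; either may be the raised one. Nothing on the hob stands higher than the lugs of the raised crown (120 mm above the bar)
- other_burner: the same burner with its crown properly seated (flat top 99 mm above the bar, lugs to 113 mm, notch over its white key); fixed, origin on its axis at the deck. Not to be touched
- small_cap: loose black round cap, 52 mm across and 10 mm high, lying on the rear of the deck between the burners; origin at the centre of its underside. To be left alone
- moka_pot: loose aluminium moka pot, 90 mm across with a black handle to its +y (78 mm from the axis), 168 mm high, on the bar beside the hob; origin at the centre of its underside. To be left alone
- pepper_mill: loose dark wooden pepper mill, 54 mm across, 128 mm high, on the bar beside the hob; origin at the centre of its underside. To be left alone
- tumbler: loose yellow tumbler, 66 mm across the rim, 85 mm high, on the bar beside the hob; origin at the centre of its underside. To be left alone

How it is judged (in metres and radians):
At the end, for the whole second after the job is handed in: The crown stands seated, at least 5.5 of its 7 mm down, with its notch over the key (within 0.16 rad and 12 mm), and the loose things are within 20 mm of where they stood (value of joint crown_press above 0.0055 m and value of joint crown_turn between -0.16 and 0.16 rad and horizontal distance between crown_notch and key_top below 0.012 m and distance of each of small_cap, moka_pot, pepper_mill, tumbler from where it was at the start of the episode below 0.02 m); the robot touches nothing.
It fails at once if the crown is lifted (more than 3 mm above its start) (value of joint crown_press below -0.003 m).
It fails at once if the other burner is pushed (over 3 N) (contact force between the arm and other_burner above 3 N).
It fails at once if the other burner is pushed with the fingers (over 3 N) (contact force between the fingers and other_burner above 3 N).
It fails at once if a loose thing is moved or lifted (20 mm or more) (distance of any of small_cap, moka_pot, pepper_mill, tumbler from where it was at the start of the episode above 0.02 m).
It fails at once if a standing thing is tipped (more than 0.5 rad) (angle between any of moka_pot, pepper_mill, tumbler's own z axis and vertical above 0.5 rad).
It also fails if it takes over 51 s, if anything falls off the work surface, if the arm or the gripper's body presses on something with over 40 N, if the wrist force passes 120 N, or if a joint passes its speed limit or range.

ROBOT

A 6-joint arm with a two-finger parallel gripper is mounted at the origin on the work surface. World frame = base frame: x ahead of the robot, y to its left, z up, the work surface at z = 0. Lengths are in m, angles in degrees, forces in N, time in s.
With the tool pointing down it reaches from about 0.4 to 0.825 m from the base axis. Payload 7 kg.
Tool frame: the origin (TCP) lies midway between the tips of the shut fingers; the grasp point (between the pads) lies r.pinch_z behind it (r.pinch_z is the distance from the TCP to the grasp point, in m); z points along the fingers, y is the line along which they close (so a half turn about z gives the same grasp; the last joint's range is limited). The gripper opens to 88 mm and grips with 3 to 60 N. Pads are 19 mm wide; open, the fingers measure 130 mm over their backs; the gripper's body (78 mm by 193 mm) begins 47 mm behind the grasp point.
Start: joints at [-57.462, 20.546, 0.682, 0, -70.136, -16.507], TCP at [0.186, -0.649, 0.227] pointing down, gripper open.
Joint ranges: [-176.03, 176.03], [-82.01, 121.73], [-58.28, 71.71], [-173.87, 95.51], [-174.79, -0.11], [-173.66, 173.66]. Speed limits (degrees/s): [136.94, 136.94, 172.46, 180, 180, 180].

INTERFACE

Orientations are given as [roll, pitch, yaw] about the fixed x, y, z axes, in that order (R = Rz(yaw) Ry(pitch) Rx(roll)).
In Python, from plant import r, optics, job gives the robot as it stands.
- The arm moves only by the shell command python3 -m crank 'ROWS' [FORCE]. ROWS is JSON, a list of rows, each an object with "xyz": the shift along the tool's x, y, z in units of 30 mm (1.0 is 30 mm), a list of three; "delta_rot": the turn, a rotation vector about the tool's x, y, z in degrees, a list of three; "claw": the closure, from 0 (fully open) to 1 (shut). A call has 1 to 20 rows; each row is the pose to reach, as a shift and turn from the pose commanded when the call began, along the tool's axes at that moment; what a row does not reach only later rows make up. A row lasts 1/8 s, in which the tool goes at most 62.5 mm and 10.7 degrees, less where a joint would pass 70% of its speed; a pose out of reach is approached as far as the arm can. A call with a gripper value outside its range is refused whole. The fingers move at their own pace and stop on an object; FORCE is the grip in N (left out, the last holds). Time passes only in rows, so rows that repeat a pose let the fingers close. It gives the time, the measured TCP pose, the force, the opening and the grip force at its end, in the units of the state.
- r.get_state(): the state, without advancing time (a new reading comes with each control period).
- optics.capture(name): name is "scene" or "top"; returns a dict with "img" (400x640x3 uint8, blue, green, red), "fovy" (degrees; the focal length in pixels is half the picture's height over the tangent of half this angle, whatever the lens; pixels are square), "cx", "cy" (the principal point, pixels), "dist" ([k1, k2, p1, p2, k3] as OpenCV has them; the pictures are not rectified), "eye" and "rotation" of the camera in the world. Camera axes: x right, y up, looking along -z (the intrinsics and any distortion apply to the point x, -y, -z); pixel columns grow to the right and rows downward; lengths in m; the calibration is good to about 2 mm. A picture is of the moment at which its call begins. There is no depth.
- job.close_job(): hands the job in; it is judged then, once.
The state is a dict: "time_s": time; "joints": joint angles; "qd": joint speeds; "joint_torque": joint torques, N m; "tcp_pos": TCP position; "eef_rot": TCP orientation; "contact_force": force on the tool from outside, world axes, zero at the start; "moment": the same for the moment, N m; "gripper_width": finger opening in m; "gripper_force": force on a finger pad.
Only numpy, scipy, OpenCV 4.12 (cv2) and the standard library are available. Lean on these libraries where they do the work, as an engineer would, in place of code of your own. Each camera call takes 0.05 s, during which the arm holds its last target. There are 200 camera calls.

## Working session

There is one attempt and no reset: what is moved stays moved. The work goes in short steps, Python scripts to look and compute and a shell command to move; the robot and the scene stay as the last step left them, time stands still between calls to the robot, and variables do not carry over. Pictures are saved under pics/ and viewed, at most 10 in all, crops included, and the job is handed in when it is done.

```bash
mkdir -p pics; ls; python3 - <<'E'
from plant import r,optics
import cv2
for n in("scene","top"):
    c=optics.capture(n); cv2.imwrite(f"pics/{n}0.png",c["img"]); print({k:v for k,v in c.items() if k!="img"})
s=r.get_state(); print(s, r.pinch_z)
E
```

```text
pics
{'fovy': 44.161048676812875, 'cx': 321.11296661388013, 'cy': 192.99830466509624, 'dist': array([-0.15326666,  0.        ,  0.        ,  0.        ,  0.        ]), 'eye': array([ 1.45648372, -0.42145207,  1.01491714]), 'rotation': array([48.35712957,  0.20457557, 65.14326477])}
{'fovy': 53.05984215127618, 'cx': 319.1553731400354, 'cy': 199.96221394628233, 'dist': array([-0.00458276,  0.        ,  0.        ,  0.        ,  0.        ]), 'eye': array([0.39001342, 0.01242278, 1.26167487]), 'rotation': array([  6.49431727,  -1.2724648 , -89.71985225])}
{'time_s': 0.1, 'joints': array([-5.74607187e+01,  2.05882952e+01,  6.40164581e-01, -1.65774188e-02,
       -7.01376373e+01, -1.65055170e+01]), 'qd': array([ 0.11294332, -0.07140629,  0.13690174,  0.07836007, -0.05329911,
       -0.00514384]), 'joint_torque': array([-2.95142898e-03, -5.84163702e+01,  2.93753368e+01,  7.01536596e+00,
        1.02256189e-02, -4.84033421e-05]), 'tcp_pos': array([ 0.18626892, -0.64833712,  0.22571783]), 'eef_rot': array([ 1.79913339e+02, -9.42683471e-03, -1.63971873e+02]), 'contact_force': array([ 0.6456541 , -0.14200743, -0.05738541]), 'moment': array([ 0.01839408, -0.0511113 ,  0.00733974]), 'gripper_force': 0.0, 'gripper_width': 0.08729717669934356} 0.0188
```

View pics/top0.png

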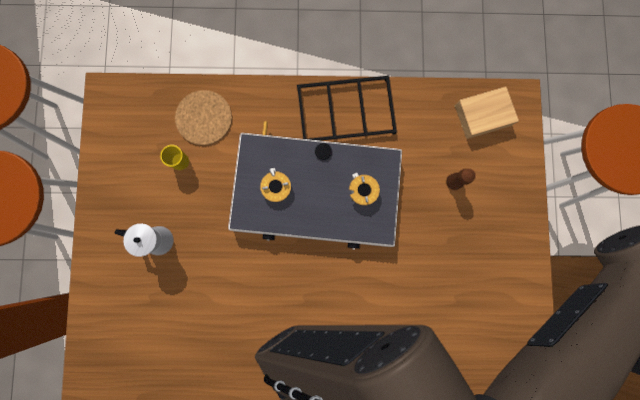

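View pics/scene0.png

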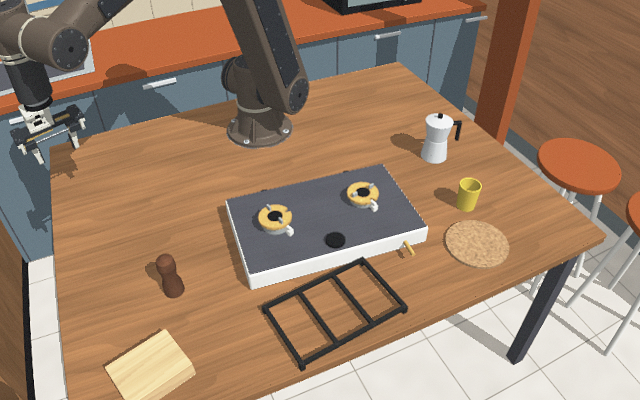

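The hob is ahead, with burners in the top view near (275,186) on the left and (364,190) on the right. I'll enlarge both.

```bash
python3 - <<'E'
import cv2,numpy as np
t=cv2.imread("pics/top0.png"); s=cv2.imread("pics/scene0.png")
z=lambda im,x,y:cv2.resize(im[y:y+50,x:x+66],None,fx=6,fy=6,interpolation=cv2.INTER_CUBIC)
cv2.imwrite("pics/c0.png",np.vstack([np.hstack([z(t,242,160),z(t,331,164)]),np.hstack([z(s,330,170),z(s,242,195)])]))
E
```

```text
(no output)
```

View pics/c0.png

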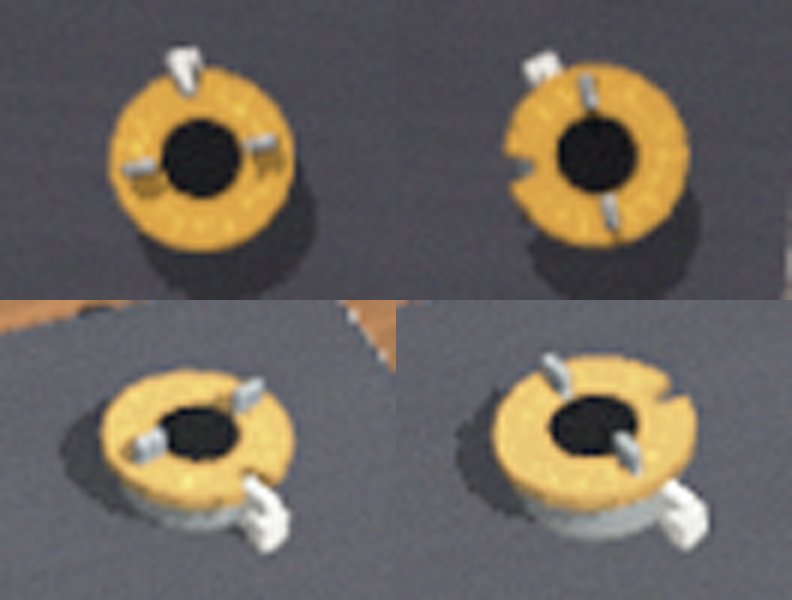

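Top right shows the raised crown: it is the right burner, with its notch at the left of the top crop while its key is at the upper left. The left burner's notch is over its key. Next I'll compute poses.

```bash
cat > h.py <<'E'
import numpy as np,cv2
from scipy.spatial.transform import Rotation as R
def pix(c,uv,z):
    f=200/np.tan(np.radians(c["fovy"]/2)); K=np.array([[f,0,c["cx"]],[0,f,c["cy"]],[0,0,1]])
    p=cv2.undistortPoints(np.array([[uv]],float),K,c["dist"])[0,0]
    d=R.from_euler("xyz",c["rotation"],degrees=True).apply([p[0],-p[1],-1])
    return c["eye"]+d*(z-c["eye"][2])/d[2]
def crop(uv,o,s=6): return (np.array(uv)+.5)/s-.5+np.array(o)
def ang(a,b): return np.degrees(np.arctan2(*(b-a)[1::-1]))
E
python3 - <<'E'
from h import *
from plant import optics
T=optics.capture("top");S=optics.capture("scene")
P=lambda uv,z:pix(T,crop((uv[0]-396,uv[1]),(331,164)),z)
Q=lambda uv,z:pix(S,crop((uv[0]-396,uv[1]-300),(242,195)),z)
ct=P((597,155),.106);cs=Q((594,426),.106)
print("center",ct,cs)
for n,uv,z in(("lug_far",(588,92),.118),("lug_near",(611,210),.118),("notch",(519,168),.106),("key end",(541,62),.09)):
    p=P(uv,z);print(n,p,np.linalg.norm((p-ct)[:2]),ang(ct,p))
for n,uv,z in(("lug_far",(627,446),.118),("lug_near",(556,370),.118),("notch",(675,395),.106),("key end",(690,503),.092)):
    p=Q(uv,z);print(n,p,np.linalg.norm((p-cs)[:2]),ang(cs,p))
# other burner
o=pix(T,crop((202,158),(242,160)),.099);print("other",o,ang(ct,o)-90)
print("other key",ang(o,pix(T,crop((184,65),(242,160)),.09)))
print("mill",pix(T,(468,176),.128),"cap",pix(T,(323,152),.08), "hob corners",pix(T,(394,245),.07),pix(T,(401,150),.07),pix(T,(241,134),.07),pix(T,(230,230),.07))
E
```

```text
center [ 0.55369496 -0.14368709  0.106     ] [ 0.55699141 -0.14391125  0.106     ]
lug_far [ 0.58268628 -0.13794776  0.118     ] 0.0295539618780834 11.197886656197985
lug_near [ 0.52537019 -0.14860274  0.118     ] 0.028748152366790906 -170.15459049370475
notch [ 0.54701021 -0.10561692  0.106     ] 0.038652598172290345 99.9590572187603
key end [ 0.60225105 -0.1183936   0.09      ] 0.05474901943448001 27.515581070148414
lug_far [ 0.58647805 -0.13904076  0.118     ] 0.029886178496969652 9.379205224909526
lug_near [ 0.52837164 -0.15021384  0.118     ] 0.02930552375412803 -167.5806627443265
notch [ 0.55374133 -0.10406994  0.106     ] 0.0399736519089156 94.6636131006342
key end [ 0.60577544 -0.11882137  0.092     ] 0.05485785139181737 27.217000712122587
other [0.5629384  0.11595947 0.099     ] -2.038874128972779
other key 12.393518419644064
mill [ 0.59221986 -0.44270569  0.128     ] cap [ 0.67013634 -0.02403607  0.08      ] hob corners [ 0.39287097 -0.2363509   0.07      ] [ 0.68118332 -0.26253168  0.07      ] [0.72583084 0.22518494 0.07      ] [0.43452864 0.24972727 0.07      ]
```

Centre is about (0.555,-0.144), lug line at 10°, key at 27°, so the crown needs about 73° clockwise. I'll put the half-open fingers astride the axis, one behind each lug, and turn the tool in place. First I hover at yaw -35°.

```bash
python3 -m crank '[{"xyz":[-16.45,12.76,0],"delta_rot":[0,0,-129],"claw":0.5},{"xyz":[-16.45,12.76,0],"delta_rot":[0,0,-129],"claw":0.5},{"xyz":[-16.45,12.76,0],"delta_rot":[0,0,-129],"claw":0.5},{"xyz":[-16.45,12.76,0],"delta_rot":[0,0,-129],"claw":0.5},{"xyz":[-16.45,12.76,0],"delta_rot":[0,0,-129],"claw":0.5},{"xyz":[-16.45,12.76,0],"delta_rot":[0,0,-129],"claw":0.5},{"xyz":[-16.45,12.76,0],"delta_rot":[0,0,-129],"claw":0.5},{"xyz":[-16.45,12.76,0],"delta_rot":[0,0,-129],"claw":0.5},{"xyz":[-16.45,12.76,0],"delta_rot":[0,0,-129],"claw":0.5},{"xyz":[-16.45,12.76,0],"delta_rot":[0,0,-129],"claw":0.5},{"xyz":[-16.45,12.76,1.5],"delta_rot":[0,0,-129],"claw":0.5},{"xyz":[-16.45,12.76,1.5],"delta_rot":[0,0,-129],"claw":0.5},{"xyz":[-16.45,12.76,1.5],"delta_rot":[0,0,-129],"claw":0.5},{"xyz":[-16.45,12.76,1.5],"delta_rot":[0,0,-129],"claw":0.5},{"xyz":[-16.45,12.76,1.5],"delta_rot":[0,0,-129],"claw":0.5},{"xyz":[-16.45,12.76,1.5],"delta_rot":[0,0,-129],"claw":0.5},{"xyz":[-16.45,12.76,1.5],"delta_rot":[0,0,-129],"claw":0.5},{"xyz":[-16.45,12.76,1.5],"delta_rot":[0,0,-129],"claw":0.5}]'
python3 - <<'E'
from plant import r,optics
import cv2,numpy as np
print(r.get_state())
t=optics.capture("top")["img"]; s=optics.capture("scene")["img"]
z=lambda im,x,y:cv2.resize(im[y:y+130,x:x+130],(400,400),interpolation=cv2.INTER_CUBIC)
cv2.imwrite("pics/a.png",np.hstack([z(t,300,120),z(s,200,130)]))
E
```

```text
time_s: 2.45
tcp_pos: [0.555, -0.1446, 0.1816]
eef_rot: [-180.0, -0.0, -35.0]
contact_force: [0.8, -0.3, 0.0]
gripper_width: 0.044
gripper_force: 0.0
{'time_s': 2.45, 'joints': array([ 4.93582644e+00,  1.29925300e+01, -1.60860091e+01, -6.31202295e-04,
       -6.09144000e+01,  5.00746758e+01]), 'qd': array([ 0.12126026,  0.02840699,  0.04943638,  0.0031581 , -0.02601752,
        0.14525827]), 'joint_torque': array([-2.01418635e-02, -4.59027243e+01,  2.73397833e+01,  6.45355582e+00,
        8.37553013e-02, -8.13303137e-03]), 'tcp_pos': array([ 0.55496285, -0.14458357,  0.18164249]), 'eef_rot': array([-1.79995045e+02, -5.06080764e-03, -3.49898048e+01]), 'contact_force': array([ 0.79220701, -0.29409584,  0.01110623]), 'moment': array([-0.00763033,  0.21808047,  0.02162281]), 'gripper_force': 0.0, 'gripper_width': 0.04402630302906988}
```

View pics/a.png

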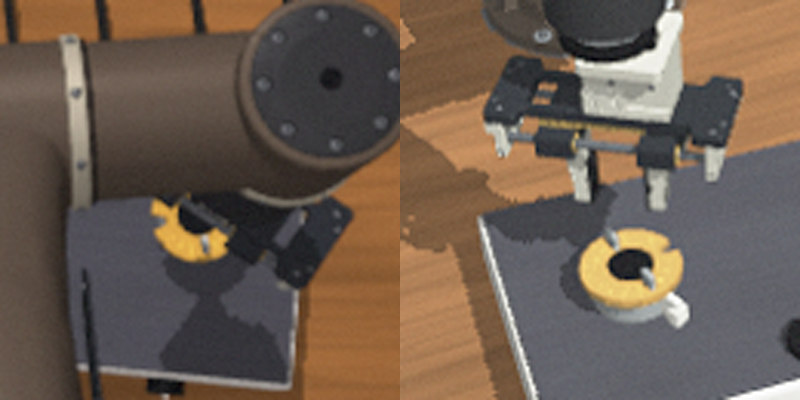

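The fingertips (scene crop 583,195 and 657,202) hang either side of the crown, clear of the lugs. I'll descend beside the lugs, tips about 5 mm above the top face.

```bash
python3 -m crank '[{"xyz":[0,0,1.2],"delta_rot":[0,0,0],"claw":0.5},{"xyz":[0,0,1.8],"delta_rot":[0,0,0],"claw":0.5},{"xyz":[0,0,2.1],"delta_rot":[0,0,0],"claw":0.5},{"xyz":[0,0,2.33],"delta_rot":[0,0,0],"claw":0.5},{"xyz":[0,0,2.33],"delta_rot":[0,0,0],"claw":0.5},{"xyz":[0,0,2.33],"delta_rot":[0,0,0],"claw":0.5}]'
python3 - <<'E'
from plant import r,optics
import cv2,numpy as np
print(r.get_state()["moment"])
s=optics.capture("scene")["img"]
cv2.imwrite("pics/b.png",cv2.resize(s[170:250,220:320],(600,480),interpolation=cv2.INTER_CUBIC))
E
```

```text
time_s: 3.3
tcp_pos: [0.5554, -0.1446, 0.1124]
eef_rot: [-180.0, -0.1, -35.0]
contact_force: [-0.4, -0.5, 0.8]
gripper_width: 0.0439
gripper_force: 0.0
[-0.07394679  0.11817411 -0.04421096]
```

View pics/b.png

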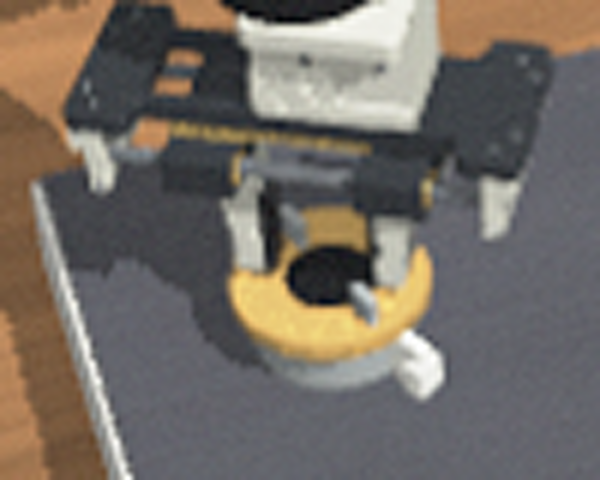

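Both fingertips are on the disc between the lugs, at about (250,265) and (390,280), without contact. I'll turn 75° clockwise and look.

```bash
python3 -m crank '[{"xyz":[0,0,0],"delta_rot":[0,0,7],"claw":0.5},{"xyz":[0,0,0],"delta_rot":[0,0,14],"claw":0.5},{"xyz":[0,0,0],"delta_rot":[0,0,19],"claw":0.5},{"xyz":[0,0,0],"delta_rot":[0,0,24],"claw":0.5},{"xyz":[0,0,0],"delta_rot":[0,0,29],"claw":0.5},{"xyz":[0,0,0],"delta_rot":[0,0,34],"claw":0.5},{"xyz":[0,0,0],"delta_rot":[0,0,39],"claw":0.5},{"xyz":[0,0,0],"delta_rot":[0,0,44],"claw":0.5},{"xyz":[0,0,0],"delta_rot":[0,0,49],"claw":0.5},{"xyz":[0,0,0],"delta_rot":[0,0,54],"claw":0.5},{"xyz":[0,0,0],"delta_rot":[0,0,59],"claw":0.5},{"xyz":[0,0,0],"delta_rot":[0,0,64],"claw":0.5},{"xyz":[0,0,0],"delta_rot":[0,0,69],"claw":0.5},{"xyz":[0,0,0],"delta_rot":[0,0,75],"claw":0.5},{"xyz":[0,0,0],"delta_rot":[0,0,75],"claw":0.5},{"xyz":[0,0,0],"delta_rot":[0,0,75],"claw":0.5}]'
python3 - <<'E'
from plant import r,optics
import cv2,numpy as np
print(r.get_state()["moment"])
s=optics.capture("scene")["img"];t=optics.capture("top")["img"]
a=cv2.resize(s[195:245,242:308],(528,400),interpolation=cv2.INTER_CUBIC)
b=cv2.resize(t[164:214,331:397],(264,200),interpolation=cv2.INTER_CUBIC)
cv2.imwrite("pics/d.png",np.hstack([a,np.vstack([b,0*b])]))
E
```

```text
time_s: 5.35
tcp_pos: [0.5553, -0.1445, 0.1121]
eef_rot: [-180.0, 0.0, -109.8]
contact_force: [0.1, 1.1, 0.8]
gripper_width: 0.0437
gripper_force: 0.6
[ 0.52689989 -0.13037225  0.06594302]
```

View pics/d.png

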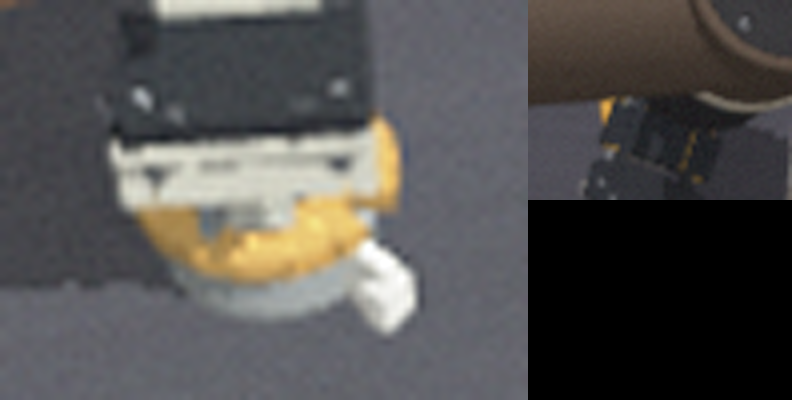

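The notch gap appears at about (370,208) in the crop, just counter-clockwise of the white key at (385,285). I'll compute the remaining angle.

```bash
python3 - <<'E'
from h import *
from plant import optics
S=optics.capture("scene")
c=np.array([.5565,-.144,.106])
for uv in((366,203),(366,210),(374,207)):
    p=pix(S,crop(uv,(242,195),8),.106); print(ang(c,p),np.linalg.norm((p-c)[:2]))
E
```

```text
39.39369793153266 0.03867661036354663
35.33985954341183 0.0403346938315595
38.71403678015797 0.041931401298351725
```

The notch is at about 38–43°, so 11–16° remain. I'll turn 11° more, then lift the hand straight up and look unobstructed.

```bash
python3 -m crank '[{"xyz":[0,0,0],"delta_rot":[0,0,5],"claw":0.5},{"xyz":[0,0,0],"delta_rot":[0,0,11],"claw":0.5},{"xyz":[0,0,0],"delta_rot":[0,0,11],"claw":0.5},{"xyz":[0,0,0],"delta_rot":[0,0,11],"claw":0.5},{"xyz":[0,0,0],"delta_rot":[0,0,9],"claw":0.5},{"xyz":[0,0,-0.6],"delta_rot":[0,0,9],"claw":0.5},{"xyz":[0,0,-1.5],"delta_rot":[0,0,9],"claw":0.5},{"xyz":[0,0,-3],"delta_rot":[0,0,9],"claw":0.5},{"xyz":[0,0,-3],"delta_rot":[0,0,9],"claw":0.5},{"xyz":[0,0,-3],"delta_rot":[0,0,9],"claw":0.5}]'
python3 - <<'E'
from plant import r,optics
import cv2,numpy as np
s=optics.capture("scene")["img"]
cv2.imwrite("pics/e.png",cv2.resize(s[195:245,242:308],(792,600),interpolation=cv2.INTER_CUBIC))
E
```

```text
time_s: 6.75
tcp_pos: [0.5543, -0.1446, 0.2012]
eef_rot: [180.0, -0.0, -118.9]
contact_force: [-1.3, -0.1, -0.3]
gripper_width: 0.044
gripper_force: 0.0
```

View pics/e.png

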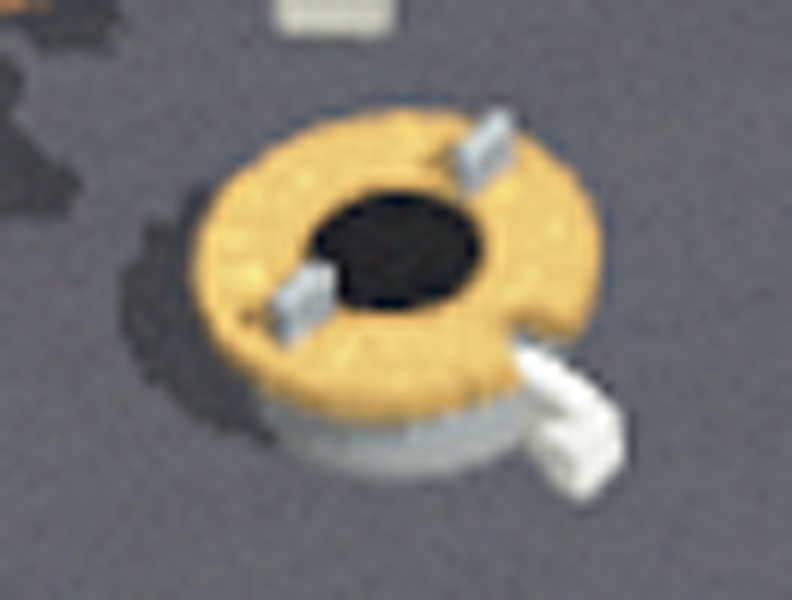

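The notch (inner edge near (525,328), rim corners (520,378) and (583,335)) is now nearly over the white key, whose inner end is at (520,345).

```bash
python3 - <<'E'
from h import *
from plant import optics
S=optics.capture("scene")
P=lambda uv,z:pix(S,crop(uv,(242,195),12),z)
c=P((396,249),.106);print(c)
for n,uv,z in(("lugF",(487,130),.12),("lugN",(298,283),.12),("rim1",(520,378),.106),("rim2",(583,335),.106),("notch in",(522,328),.106),("keyfoot",(582,455),.085),("keytop inner",(527,347),.097),("keytop outer",(590,415),.095)):
    p=P(uv,z);print(n,ang(c,p),np.linalg.norm((p-c)[:2]))
print("lugline",ang(P((298,283),.12),P((487,130),.12)))
E
```

```text
[ 0.55590944 -0.14361683  0.106     ]
lugF 115.26848833897105 0.03047060135193679
lugN -61.568093070990024 0.031025836673171117
rim1 11.683726808413288 0.04963824333620192
rim2 32.90502890401425 0.050294252604971966
notch in 24.932278086862812 0.038193542806096464
keyfoot 19.71913660405897 0.05995749058595571
keytop inner 29.12688156395933 0.036614362285597356
keytop outer 22.75733596821429 0.05980218588752402
lugline 116.86448210382216
```

The notch is at about 27° and the key at about 25–27°, inside the guide range. I'll lower and press gradually with both tips, symmetric about the axis.

```bash
python3 -m crank '[{"xyz":[0,0,1.5],"delta_rot":[0,0,0],"claw":0.5},{"xyz":[0,0,2.6],"delta_rot":[0,0,0],"claw":0.5},{"xyz":[0,0,2.95],"delta_rot":[0,0,0],"claw":0.5},{"xyz":[0,0,3.1],"delta_rot":[0,0,0],"claw":0.5},{"xyz":[0,0,3.2],"delta_rot":[0,0,0],"claw":0.5},{"xyz":[0,0,3.25],"delta_rot":[0,0,0],"claw":0.5},{"xyz":[0,0,3.25],"delta_rot":[0,0,0],"claw":0.5},{"xyz":[0,0,3.25],"delta_rot":[0,0,0],"claw":0.5}]'
python3 -m crank '[{"xyz":[0,0,0.05],"delta_rot":[0,0,0],"claw":0.5},{"xyz":[0,0,0.1],"delta_rot":[0,0,0],"claw":0.5},{"xyz":[0,0,0.1],"delta_rot":[0,0,0],"claw":0.5},{"xyz":[0,0,0.1],"delta_rot":[0,0,0],"claw":0.5}]'
```

```text
time_s: 7.85
tcp_pos: [0.5554, -0.1446, 0.1049]
eef_rot: [-179.9, 0.0, -119.0]
contact_force: [-0.8, -1.0, 4.5]
gripper_width: 0.0442
gripper_force: 2.1
time_s: 8.35
tcp_pos: [0.5554, -0.1446, 0.1011]
eef_rot: [-180.0, 0.0, -119.0]
contact_force: [1.2, -0.4, 3.6]
gripper_width: 0.044
gripper_force: 1.3
```

It has gone past the 1.5 mm key stop at low force, so I'll press on until the force rises.

```bash
python3 -m crank '[{"xyz":[0,0,0.05],"delta_rot":[0,0,0],"claw":0.5},{"xyz":[0,0,0.1],"delta_rot":[0,0,0],"claw":0.5},{"xyz":[0,0,0.1],"delta_rot":[0,0,0],"claw":0.5}]'
python3 -m crank '[{"xyz":[0,0,0.04],"delta_rot":[0,0,0],"claw":0.5},{"xyz":[0,0,0.07],"delta_rot":[0,0,0],"claw":0.5},{"xyz":[0,0,0.07],"delta_rot":[0,0,0],"claw":0.5}]'
```

```text
time_s: 8.72
tcp_pos: [0.5554, -0.1446, 0.0993]
eef_rot: [-179.9, 0.0, -118.9]
contact_force: [-0.5, -0.1, 12.3]
gripper_width: 0.0438
gripper_force: 6.1
time_s: 9.1
tcp_pos: [0.5555, -0.1446, 0.0991]
eef_rot: [-179.9, 0.0, -118.9]
contact_force: [-7.7, 4.3, 27.9]
gripper_width: 0.0438
gripper_force: 14.2
```

The tips stopped at z = 0.099 with 28 N, which means fully seated. I'll lift straight up and check.

```bash
python3 -m crank '[{"xyz":[0,0,-0.3],"delta_rot":[0,0,0],"claw":0.5},{"xyz":[0,0,-1],"delta_rot":[0,0,0],"claw":0.5},{"xyz":[0,0,-2.5],"delta_rot":[0,0,0],"claw":0.5},{"xyz":[0,0,-4],"delta_rot":[0,0,0],"claw":0.5},{"xyz":[0,0,-4],"delta_rot":[0,0,0],"claw":0.5},{"xyz":[0,0,-4],"delta_rot":[0,0,0],"claw":0.5},{"xyz":[0,0,-4],"delta_rot":[0,0,0],"claw":0.5}]'
python3 - <<'E'
from plant import r,optics
import cv2,numpy as np
s=optics.capture("scene")["img"]
cv2.imwrite("pics/f.png",np.hstack([cv2.resize(s[195:245,242:308],(396,300),interpolation=cv2.INTER_CUBIC),cv2.resize(s,(400,300))[:, :396]]))
E
```

```text
time_s: 9.98
tcp_pos: [0.554, -0.1444, 0.2144]
eef_rot: [179.8, -0.1, -119.0]
contact_force: [-0.4, -0.1, -0.6]
gripper_width: 0.0439
gripper_force: 0.0
```

View pics/f.png

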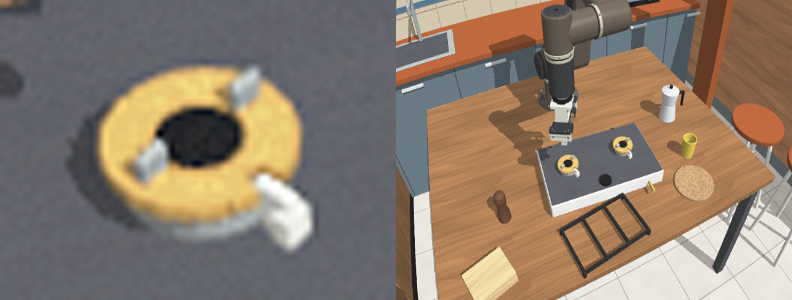

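The crown sits low with the key in its notch (crop 265,185), and the loose things are where they were.

```bash
python3 -c "
from plant import job
print(job.close_job())"
```

```text
the job is handed in; nothing more can be done
None
```

The right burner's crown was turned about 73° clockwise until its notch was over the key, then pressed fully home (tips stopped at z = 0.099 m under 28 N). The hand was lifted clear, nothing else looked moved in the last picture, and the job was handed in at about 10 s; no verdict was returned.

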